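# Transfer sample pots to the microscope rack in reverse order

### The job

The samples are to be viewed last one first, so move the four sample pots from the grey rack to the white rack in reverse order, counting each rack from its own black end: the pot next to the grey rack's black end goes into the place farthest from the white rack's black end, the second into the third place, the third into the second, and the last into the place next to the black end. Stand every pot upright on the floor of its compartment, never tip one over on the way, and let go of them all.

Things in the scene. Friction and masses are not known exactly. Their poses are not given: they have to be found in the camera images.
- rack_grey: Grey fixed rack at any yaw: a row of 4 open square compartments along its y; the +y end is black. Origin on the bench under the row's centre, z up. Compartment centres at x 0, y +82.5 (first, next to the black end), +27.5, -27.5, -82.5 mm; 50 x 50 mm inside, floor at 6 mm, 5 mm walls up to 35 mm. Holds the 4 pots at the start. Along its -x side a ledge, x -30 to -60, 24 mm high, carries the tags.
- rack_white: White fixed rack, empty, of the same shape, sizes and axes as the grey one, at its own yaw: compartment centres at x 0, y +82.5 (next to the black end), +27.5, -27.5, -82.5 mm, floor at 6 mm, walls up to 35 mm, bare ledge on the -x side. On both racks the black end block is 90 x 20 x 35 mm, centred at x -15, y +122.5 mm.
- pot_red: Loose round white sample pot, red screw cap, upright, 75 mm high, body 32 to 33 mm wide, cap 36 mm wide from height 58 to 75 mm. Origin: centre of its underside; z up its axis. 40 to 85 g. Starts within 4 mm (each way) of the centre of a grey compartment, any of the four. Room for fingers across the row (rack x); neighbours are 55 mm off along it.
- pot_blue: Loose round white sample pot, blue screw cap, upright, 75 mm high, body 32 to 33 mm wide, cap 36 mm wide from height 58 to 75 mm. Origin: centre of its underside; z up its axis. 40 to 85 g. Starts within 4 mm (each way) of the centre of a grey compartment, any of the four. Room for fingers across the row (rack x); neighbours are 55 mm off along it.
- pot_yellow: Loose round white sample pot, yellow screw cap, upright, 75 mm high, body 32 to 33 mm wide, cap 36 mm wide from height 58 to 75 mm. Origin: centre of its underside; z up its axis. 40 to 85 g. Starts within 4 mm (each way) of the centre of a grey compartment, any of the four. Room for fingers across the row (rack x); neighbours are 55 mm off along it.
- pot_green: Loose round white sample pot, green screw cap, upright, 75 mm high, body 32 to 33 mm wide, cap 36 mm wide from height 58 to 75 mm. Origin: centre of its underside; z up its axis. 40 to 85 g. Starts within 4 mm (each way) of the centre of a grey compartment, any of the four. Room for fingers across the row (rack x); neighbours are 55 mm off along it.
- tag_red: Flat red tag, 16 x 28 x 4 mm, fixed on the grey rack's ledge, 44 mm towards the rack's -x from where the red-capped pot stands at the start. Origin: centre of its underside. It stays when the pot is gone and so shows which place the pot came from.
- tag_blue: Flat blue tag, 16 x 28 x 4 mm, fixed on the grey rack's ledge, 44 mm towards the rack's -x from where the blue-capped pot stands at the start. Origin: centre of its underside. It stays when the pot is gone and so shows which place the pot came from.
- tag_yellow: Flat yellow tag, 16 x 28 x 4 mm, fixed on the grey rack's ledge, 44 mm towards the rack's -x from where the yellow-capped pot stands at the start. Origin: centre of its underside. It stays when the pot is gone and so shows which place the pot came from.
- tag_green: Flat green tag, 16 x 28 x 4 mm, fixed on the grey rack's ledge, 44 mm towards the rack's -x from where the green-capped pot stands at the start. Origin: centre of its underside. It stays when the pot is gone and so shows which place the pot came from.
Not all that is in view belongs to the job. Leave any purple look-alike of the pot_yellow alone.

How it is judged:
At the end, for the whole second after the job is handed in: Each pot stands in the white rack in the mirrored compartment (1st to 4th, 2nd to 3rd, 3rd to 2nd, 4th to 1st from the black ends), within 13 mm of its centre along and across the row, underside within 5 mm of its floor, upright within 0.12 rad, slower than 0.02 m/s (((y of tag_red in the frame of rack_grey between 0.0625 and 0.1025 m and y of pot_red in the frame of rack_white between -0.0955 and -0.0695 m) or (y of tag_red in the frame of rack_grey between 0.0075 and 0.0475 m and y of pot_red in the frame of rack_white between -0.0405 and -0.0145 m) or (y of tag_red in the frame of rack_grey between -0.0475 and -0.0075 m and y of pot_red in the frame of rack_white between 0.0145 and 0.0405 m) or (y of tag_red in the frame of rack_grey between -0.1025 and -0.0625 m and y of pot_red in the frame of rack_white between 0.0695 and 0.0955 m)) and x of pot_red in the frame of rack_white between -0.013 and 0.013 m and z of pot_red in the frame of rack_white between 0.001 and 0.011 m and angle between each of pot_red, pot_blue, pot_yellow, pot_green's own z axis and vertical below 0.12 rad and linear speed of each of pot_red, pot_blue, pot_yellow, pot_green below 0.02 m/s and ((y of tag_blue in the frame of rack_grey between 0.0625 and 0.1025 m and y of pot_blue in the frame of rack_white between -0.0955 and -0.0695 m) or (y of tag_blue in the frame of rack_grey between 0.0075 and 0.0475 m and y of pot_blue in the frame of rack_white between -0.0405 and -0.0145 m) or (y of tag_blue in the frame of rack_grey between -0.0475 and -0.0075 m and y of pot_blue in the frame of rack_white between 0.0145 and 0.0405 m) or (y of tag_blue in the frame of rack_grey between -0.1025 and -0.0625 m and y of pot_blue in the frame of rack_white between 0.0695 and 0.0955 m)) and x of pot_blue in the frame of rack_white between -0.013 and 0.013 m and z of pot_blue in the frame of rack_white between 0.001 and 0.011 m and ((y of tag_yellow in the frame of rack_grey between 0.0625 and 0.1025 m and y of pot_yellow in the frame of rack_white between -0.0955 and -0.0695 m) or (y of tag_yellow in the frame of rack_grey between 0.0075 and 0.0475 m and y of pot_yellow in the frame of rack_white between -0.0405 and -0.0145 m) or (y of tag_yellow in the frame of rack_grey between -0.0475 and -0.0075 m and y of pot_yellow in the frame of rack_white between 0.0145 and 0.0405 m) or (y of tag_yellow in the frame of rack_grey between -0.1025 and -0.0625 m and y of pot_yellow in the frame of rack_white between 0.0695 and 0.0955 m)) and x of pot_yellow in the frame of rack_white between -0.013 and 0.013 m and z of pot_yellow in the frame of rack_white between 0.001 and 0.011 m and ((y of tag_green in the frame of rack_grey between 0.0625 and 0.1025 m and y of pot_green in the frame of rack_white between -0.0955 and -0.0695 m) or (y of tag_green in the frame of rack_grey between 0.0075 and 0.0475 m and y of pot_green in the frame of rack_white between -0.0405 and -0.0145 m) or (y of tag_green in the frame of rack_grey between -0.0475 and -0.0075 m and y of pot_green in the frame of rack_white between 0.0145 and 0.0405 m) or (y of tag_green in the frame of rack_grey between -0.1025 and -0.0625 m and y of pot_green in the frame of rack_white between 0.0695 and 0.0955 m)) and x of pot_green in the frame of rack_white between -0.013 and 0.013 m and z of pot_green in the frame of rack_white between 0.001 and 0.011 m); the robot touches nothing.
It fails at once if a pot is tipped over (more than 0.7 rad from upright) (angle between any of pot_red, pot_blue, pot_yellow, pot_green's own z axis and vertical above 0.7 rad).
It also fails if it takes over 90 s, if anything falls off the work surface, if the arm or the gripper's body presses on something with over 40 N, if the wrist force passes 120 N, or if a joint passes its speed limit or range.

### The arm

A 6-joint arm with a two-finger parallel gripper is mounted at the origin on the work surface. World frame = base frame: x ahead of the robot, y to its left, z up, the work surface at z = 0. Lengths are in m, angles in rad, forces in N, time in s.
With the tool pointing down it reaches from about 0.275 to 0.725 m from the base axis. Payload 5.6 kg.
Tool frame: the origin (TCP) lies on the mounting face of the last link; the fingertips stand 173 mm ahead of it and the grasp point (between the pads) lies 155 mm ahead of it; z points along the fingers, y is the direction in which the jaws open and shut (so a half turn about z gives the same grasp; the last joint's range is limited). The gripper opens to 85 mm and grips with 20 to 120 N. Pads are 22 mm wide; open, the fingers measure 114 mm over their backs; the gripper's body (76 mm by 85 mm) begins 54 mm behind the grasp point. The pads swing forward as they close: fully open they stand 13 mm farther back than shut.
Start: joints at [1.43, 0.255, 0.108, 0, -1.424, -0.285], TCP at [0.227, 0.501, 0.405] pointing down, gripper open.
Joint ranges: [-2.95, 2.95], [-1.21, 1.97], [-1.09, 1.5], [-2.87, 1.71], [-2.94, -0.07], [-3.05, 3.05]. Speed limits (rad/s): [2.57, 2.57, 3.14, 3.14, 3.14, 3.14].

### API

Orientations are given as a unit quaternion [x, y, z, w].
In Python, from bench import read_state, read_camera, calibration, close_job gives the robot as it stands. The module is installed in compiled form; this text tells all that it offers.
- The arm moves only by the shell command python3 -m jog 'ROWS' [OPENING] [FORCE]. ROWS is JSON, a list of rows, each a list of 4 numbers: the shift along the tool's x, y, z in m, then the turn about the tool's z in degrees. In form: [[dx, dy, dz, turn], ...]. A call has 1 to 12 rows; each row shifts and turns the commanded pose from where the row before left it, along the tool's axes as they then stand; what a row does not reach is not made up. A row lasts 1/10 s, in which the tool goes at most 50 mm and 8.59 degrees, less where a joint would pass 70% of its speed; a pose out of reach is approached as far as the arm can. A call with a gripper value outside its range is refused whole. OPENING is the opening, from 0 (shut) to 1 (fully open), set as the call begins (- or left out, the last holds). The fingers move at their own pace and stop on an object; FORCE is the grip in N (left out, the last holds). Time passes only in rows, so rows that do not move let the fingers close. It gives the time, the measured TCP pose, the force and the opening at its end, in the units of the state.
- read_state(): the state, without advancing time (a new reading comes with each control period).
- read_camera(name): name is "side" or "top"; returns the picture (420x560x3 uint8, red, green, blue); there is no depth.
- calibration(name): a dict with "fx", "fy", "cx", "cy" (pixels), "pose" (4x4, takes a point from camera to world coordinates). Camera axes: x right, y down, z forward; pixel columns grow to the right and rows downward; lengths in m; the calibration is good to about 2 mm. A picture is of the moment at which its call begins. calibration takes no time and is no camera call.
- close_job(): hands the job in, once; it reports no verdict.
The state is a dict: "t": time; "joint_positions": joint angles; "joint_velocities": joint speeds; "tau": joint torques, N m; "eef_pos": TCP position; "eef_rot": TCP orientation; "force": force on the tool from outside, world axes, zero at the start; "moment": the same for the moment, N m; "finger_gap": finger opening in m.
Only numpy, scipy, OpenCV 4.12 (cv2) and the standard library are available. Lean on these libraries where they do the work, as an engineer would, in place of code of your own. Each camera call takes 0.05 s, during which the arm holds its last target.

## Working session

There is one attempt and no reset: what is moved stays moved. The work goes in short steps, Python scripts to look and compute and a shell command to move; the robot and the scene stay as the last step left them, time stands still between calls to the robot, and variables do not carry over. Pictures are saved under pics/ and viewed, and the job is handed in when it is done.

```bash
mkdir -p pics && python3 - <<'E'
from bench import *
import cv2
for n in ("top","side"):
    im=read_camera(n); cv2.imwrite(f"pics/{n}0.png",im[:,:,::-1]); c=calibration(n); print(n,c)
print(read_state())
E
```

```text
top {'fx': 534.4296562329208, 'fy': 534.4296562329208, 'cx': 277.0000693900274, 'cy': 208.9135827247489, 'pose': array([[-2.26548293e-02, -9.80198530e-01,  1.96717056e-01,
         3.68764116e-01],
       [-9.99666154e-01,  2.46553509e-02,  7.72618658e-03,
         8.45023882e-05],
       [-1.24233248e-02, -1.96476348e-01, -9.80429858e-01,
         1.17513872e+00],
       [ 0.00000000e+00,  0.00000000e+00,  0.00000000e+00,
         1.00000000e+00]])}
side {'fx': 464.820162750387, 'fy': 464.820162750387, 'cx': 273.16963540603393, 'cy': 207.2055483358907, 'pose': array([[-0.95188026, -0.2024309 ,  0.23009934,  0.3891772 ],
       [-0.30565894,  0.57248261, -0.7608129 ,  0.62081538],
       [ 0.02228417, -0.7945347 , -0.60680971,  0.56883001],
       [ 0.        ,  0.        ,  0.        ,  1.        ]])}
{'t': 0.1, 'joint_positions': array([ 1.42961227e+00,  2.55687843e-01,  1.07151098e-01, -3.97254049e-04,
       -1.42391571e+00, -2.84575305e-01]), 'joint_velocities': array([-0.00075551, -0.0009621 ,  0.00171678,  0.00416063,  0.00218971,
        0.00059164]), 'tau': array([-2.61637244e-03, -3.87601197e+01,  2.38475329e+01,  5.37789658e+00,
       -3.78708268e-03, -1.85623975e-06]), 'eef_pos': array([0.22705372, 0.50078864, 0.40389658]), 'eef_rot': array([ 9.77420032e-01, -2.11303944e-01, -1.36641567e-04,  8.40012266e-04]), 'force': array([-0.21751727,  0.58820622, -0.1973038 ]), 'moment': array([-0.01452075, -0.00863468, -0.01018891]), 'finger_gap': 0.08541068439266473}
```

View pics/top0.png

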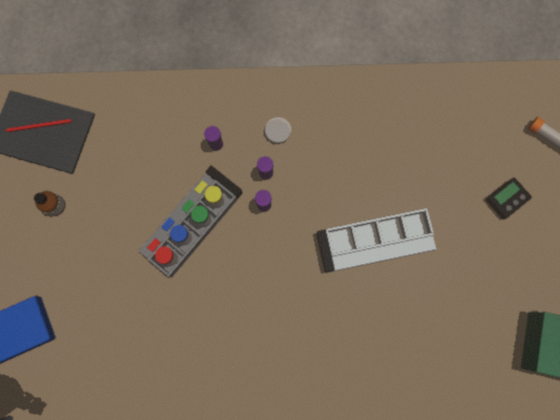

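View pics/side0.png

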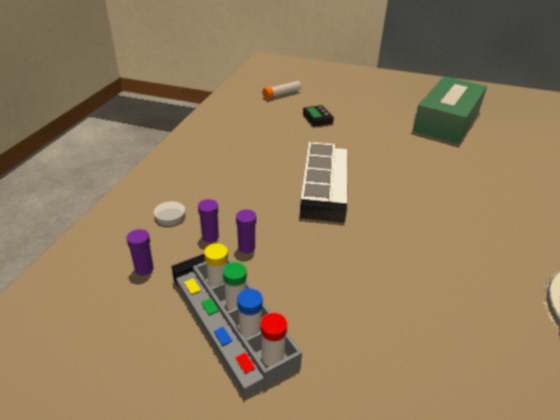

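The top view shows the grey rack at about (190,220). From its black end (225,182) the caps run yellow (213,194), green (200,215), blue (179,234), red (164,257), and the tags on the ledge are in the same order. The white rack is at about (380,240) with its black end at (325,250). The three purple look-alikes are at (214,138), (265,167) and (263,200). I'll enlarge both racks to measure them.

```bash
python3 - <<'E'
import cv2
a=cv2.imread("pics/top0.png")
g=a[160:285,130:255]; w=a[200:280,310:445]
cv2.imwrite("pics/g0.png",cv2.resize(g,(600,600),interpolation=cv2.INTER_CUBIC))
cv2.imwrite("pics/w0.png",cv2.resize(w,None,fx=5.5,fy=5.5,interpolation=cv2.INTER_CUBIC))
E
```

```text
(no output)
```

View pics/g0.png

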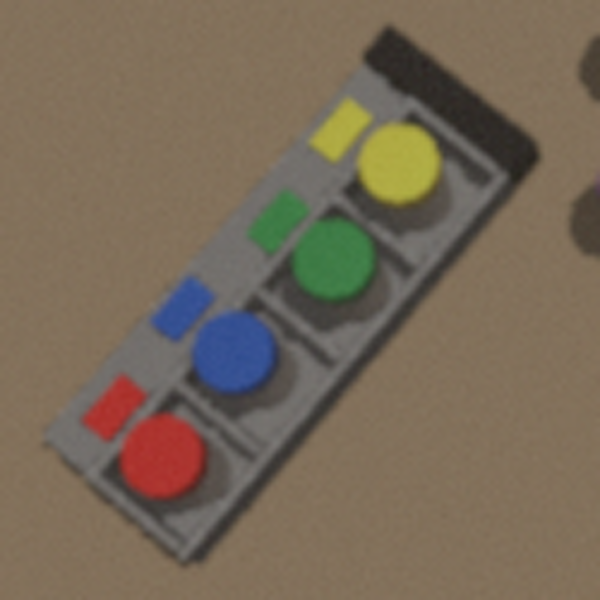

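View pics/w0.png

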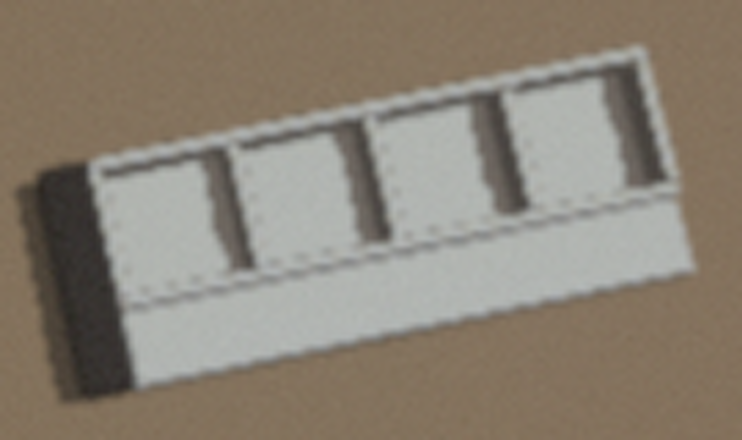

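```bash
cat > h.py <<'E'
import numpy as np, cv2
from bench import *
from scipy.optimize import least_squares
def proj(n,P):
    c=calibration(n); T=np.linalg.inv(c['pose']); P=np.atleast_2d(P)@T[:3,:3].T+T[:3,3]
    return np.c_[c['fx']*P[:,0]/P[:,2]+c['cx'],c['fy']*P[:,1]/P[:,2]+c['cy']]
def back(n,uv,z):
    c=calibration(n);d=c['pose'][:3,:3]@np.array([(uv[0]-c['cx'])/c['fx'],(uv[1]-c['cy'])/c['fy'],1]);o=c['pose'][:3,3]
    return o+d*(z-o[2])/d[2]
def w(pose,p):
    p=np.atleast_2d(p).astype(float); c,s=np.cos(pose[2]),np.sin(pose[2])
    return np.c_[pose[0]+c*p[:,0]-s*p[:,1],pose[1]+s*p[:,0]+c*p[:,1],p[:,2]]
def fit(n,P,uv,p0):
    P=np.array(P)/1e3;uv=np.array(uv)
    r=least_squares(lambda q:(proj(n,w(q,P))-uv).ravel(),p0,loss='soft_l1')
    return r.x,(proj(n,w(r.x,P))-uv)
def capc(im,col,box):
    hsv=cv2.cvtColor(im,cv2.COLOR_RGB2HSV); H={'red':0,'yellow':30,'green':65,'blue':110}[col]
    d=np.abs(((hsv[...,0].astype(int)-H+90)%180)-90)
    m=((d<14)&(hsv[...,1]>110)).astype(np.uint8)
    k=np.zeros_like(m);k[box[1]:box[3],box[0]:box[2]]=1
    m*=k
    n,l,s,c=cv2.connectedComponentsWithStats(m)
    return [(tuple(np.round(c[i],2)),s[i,4]) for i in range(1,n) if s[i,4]>25]
E
python3 - <<'E'
from h import *
G=[((30,112.5,35),(512,178)),((30,-112.5,35),(185,552)),((-30,-112.5,35),(93,472)),((-60,-112.5,24),(45,435)),((-60,132.5,35),(388,27)),((30,132.5,35),(540,150))]
W=[((30,-112.5,35),(645,46)),((-30,-112.5,35),(679,190)),((-60,-112.5,24),(693,270)),((-60,112.5,35),(133,387)),((30,112.5,35),(90,160)),((30,132.5,35),(42,172)),((-60,132.5,35),(82,398)),((-30,112.5,35),(125,308))]
f=lambda L,s,o:([a for a,_ in L],[(o[0]+(b[0]+.5)/s-.5,o[1]+(b[1]+.5)/s-.5) for _,b in L])
for L,s,o,p0,nm in ((G,4.8,(130,160),(.4,.17,-.7),'g'),(W,5.5,(310,200),(.3,-.2,1.5),'w')):
    q,r=fit('top',*f(L,s,o),p0); print(nm,q.round(4),np.degrees(q[2]).round(2)); print(r.round(1).tolist())
    np.save(nm+'.npy',q)
im=cv2.imread('pics/top0.png')[:,:,::-1].copy()
q=np.load('g.npy');cc,ss=np.cos(q[2]),np.sin(q[2])
for c in('yellow','green','blue','red'):
    for uv,a in capc(im,c,(130,160,255,285)):
        p=back('top',uv,.075 if a>150 else .028)-[q[0],q[1],0]
        print(c,uv,a,'world',(p+[q[0],q[1],0]).round(4),'rack',(1e3*np.array([cc*p[0]+ss*p[1],-ss*p[0]+cc*p[1]])).round(1))
q=np.load('w.npy')
for y in(.0825,.0275,-.0275,-.0825):print('place',w(q,(0,y,0)).round(4))
from scipy.spatial.transform import Rotation as R
s=read_state();print(R.from_quat(s['eef_rot']).as_matrix().round(3))
E
```

```text
g [ 0.5618  0.1931 -2.2821] -130.75
[[0.3, -0.2], [0.1, 1.8], [-1.6, 0.6], [-0.6, 0.0], [1.0, -0.7], [0.3, -1.2]]
w [ 0.5421 -0.2101  0.1813] 10.39
[[-0.3, -0.2], [0.7, 0.5], [0.4, 0.2], [0.8, -0.3], [-0.7, 0.1], [-1.0, -0.2], [0.9, -0.3], [-0.9, 0.3]]
yellow (np.float64(200.46), np.float64(186.81)) 85 world [0.653  0.1772 0.028 ] rack [-47.5  79.4]
yellow (np.float64(212.98), np.float64(193.98)) 243 world [0.6251 0.1434 0.075 ] rack [-3.6 80.4]
green (np.float64(187.59), np.float64(205.68)) 56 world [0.6111 0.2053 0.028 ] rack [-41.4  29.3]
green (np.float64(199.06), np.float64(213.62)) 195 world [0.5835 0.1726 0.075 ] rack [ 1.3 29.8]
blue (np.float64(167.66), np.float64(223.96)) 82 world [0.5714 0.2485 0.028 ] rack [-48.2 -28.9]
blue (np.float64(178.28), np.float64(233.1)) 226 world [0.5432 0.2158 0.075 ] rack [ -5.  -28.9]
red (np.float64(153.32), np.float64(244.57)) 96 world [0.5269 0.2788 0.028 ] rack [-42.1 -82.4]
red (np.float64(163.55), np.float64(254.88)) 258 world [0.4984 0.2457 0.075 ] rack [  1.6 -82.4]
place [[ 0.5272 -0.1289  0.    ]]
place [[ 0.5371 -0.183   0.    ]]
place [[ 0.547  -0.2371  0.    ]]
place [[ 0.5569 -0.2912  0.    ]]
[[ 0.911 -0.413 -0.001]
 [-0.413 -0.911 -0.002]
 [ 0.     0.002 -1.   ]]
```

Yellow (213,194) is the cap next to the black end, and its tag (200,187) agrees. The purple pots (214,138), (265,167) and (263,200) stand on the bench outside the rack, so I'm leaving them. The order is yellow→place 4, green→3, blue→2, red→1. I'll check the rack fits by overlaying them on both views while the first move is worked out.

```bash
cat >> h.py <<'E'
from scipy.spatial.transform import Rotation as R
def go(x,y,gz,yaw):
    """needed: turn (deg, first), then shifts along tool axes after the turn; yaw=rack yaw rad (mod pi), gz = grasp height"""
    s=read_state();M=R.from_quat(s['eef_rot']).as_matrix()
    cur=np.arctan2(M[1,1],M[0,1]); t=-np.degrees((yaw-cur+np.pi/2)%np.pi-np.pi/2)
    M2=M@R.from_euler('z',t,degrees=True).as_matrix()
    d=np.array([x,y,gz+.155])-s['eef_pos']
    print('t',round(s['t'],2),'turn',round(t,2),'d mm after turn',(1e3*M2.T@d).round(1),'d before turn',(1e3*M.T@d).round(1),'q6',s['joint_positions'][5].round(2),'gap',round(s['finger_gap'],4),'F',s['force'].round(1))
E
python3 - <<'E'
from h import *
for n in('top','side'):
    im=cv2.imread(f'pics/{n}0.png');big=cv2.resize(im,None,fx=2.8,fy=2.8,interpolation=cv2.INTER_CUBIC)
    for k in 'gw':
        q=np.load(k+'.npy')
        def line(ps):
            uv=(proj(n,w(q,np.array(ps)/1e3))*2.8+.9).astype(int)
            cv2.polylines(big,[uv.reshape(-1,1,2)],False,(255,0,255),1)
        line([(30,112.5,35),(30,-112.5,35),(-30,-112.5,35),(-30,112.5,35),(30,112.5,35)])
        line([(30,132.5,35),(-60,132.5,35),(-60,112.5,35),(30,112.5,35),(30,132.5,35)])
        line([(-60,112.5,24),(-60,-112.5,24),(-30,-112.5,24)])
        for y in(-55,0,55): line([(-25,y,35),(25,y,35)])
    o=(360,430,900,370) if n=='top' else (430,360,600,750)
    c=big[o[1]:o[1]+o[3],o[0]:o[0]+o[2]]
    sc=min(800/c.shape[1],600/c.shape[0]);cv2.imwrite(f'pics/ov_{n}.png',cv2.resize(c,None,fx=sc,fy=sc,interpolation=cv2.INTER_AREA))
go(.6251,.1434,.17,np.load('g.npy')[2])
E
```

```text
t 0.1 turn 16.36 d mm after turn [534.8  10.7  79.2] d before turn [510.1 160.9  79.2] q6 -0.28 gap 0.0854 F [-0.2  0.6 -0.2]
```

View pics/ov_top.png

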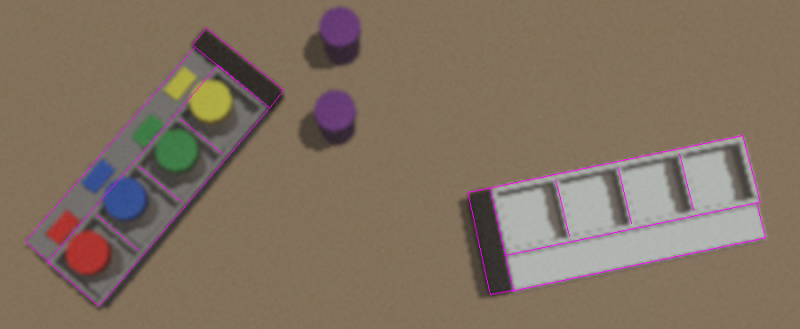

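View pics/ov_side.png

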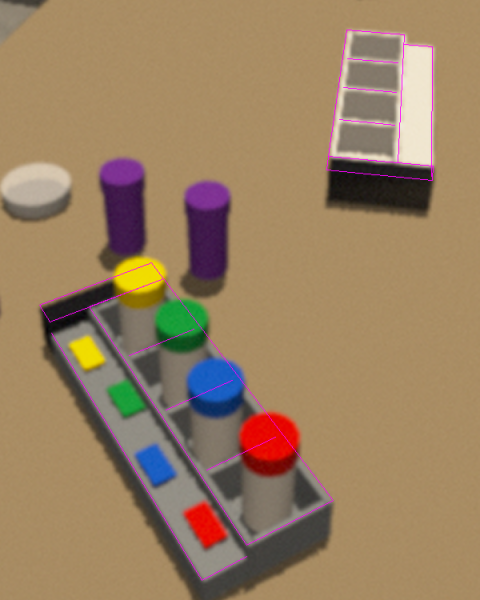

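The overlays match both racks to about a pixel in both views. The cap colours also match the tags: yellow first, then green, blue and red. Now moving over yellow.

```bash
python3 -m jog '[[0,0,0,8.2],[0,0,0,8.2],[0.045,0.001,0,0],[0.049,0.001,0.008,0],[0.049,0.001,0.008,0],[0.049,0.001,0.008,0],[0.049,0.001,0.008,0],[0.049,0.001,0.008,0],[0.049,0.001,0.008,0],[0.049,0.001,0.008,0],[0.049,0.001,0.008,0],[0.049,0.001,0.008,0]]' 1 40 && python3 -c "
from h import *
go(.6251,.1434,.066,np.load('g.npy')[2])"
```

```text
t: 1.3
eef_pos: [0.5897, 0.1741, 0.3319]
eef_rot: [0.937, -0.349, -0.0, 0.0]
force: [0.1, 1.2, 0.5]
finger_gap: 0.0853
t 1.3 turn -0.04 d mm after turn [4.690e+01 1.000e-01 1.109e+02] d before turn [4.690e+01 1.000e-01 1.109e+02] q6 0.32 gap 0.0853 F [0.1 1.2 0.5]
```

```bash
python3 -m jog '[[0.024,0,0,0],[0.02,0,0.01,0],[0.003,0,0.03,0],[0,0,0,0],[0,0,0,0]]' && python3 -c "
from h import *
go(.6251,.1434,.066,np.load('g.npy')[2])
im=read_camera('side');cv2.imwrite('pics/s1.png',cv2.resize(im[180:400,120:380,::-1],None,fx=2.7,fy=2.7,interpolation=cv2.INTER_CUBIC))"
```

```text
t: 1.8
eef_pos: [0.6239, 0.1451, 0.2923]
eef_rot: [0.937, -0.348, -0.001, 0.001]
force: [0.3, 0.2, 0.5]
finger_gap: 0.0855
t 1.8 turn -0.03 d mm after turn [ 2.   0.3 71.3] d before turn [ 2.   0.3 71.3] q6 0.39 gap 0.0855 F [0.3 0.2 0.5]
```

View pics/s1.png

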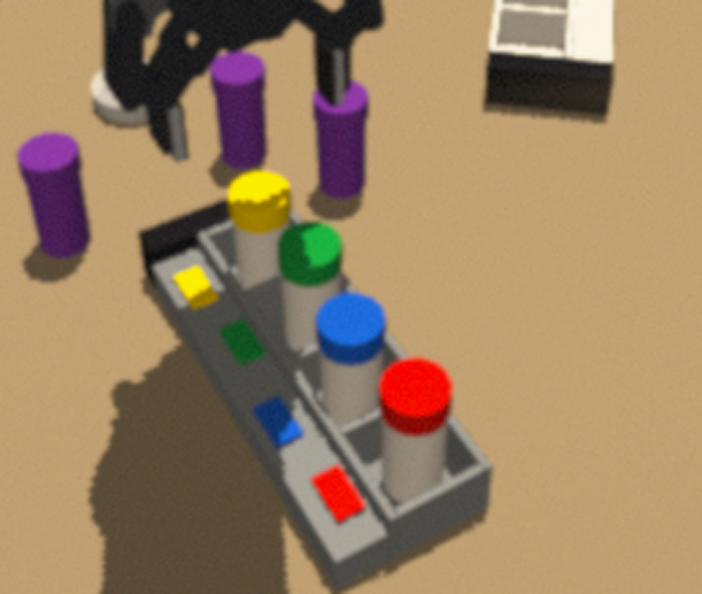

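The fingers straddle the yellow cap (258,195 in the crop), with one pad on each side across the row. Descending to grasp.

```bash
python3 -m jog '[[0.002,0,0.025,0],[0,0,0.03,0],[0,0,0.02,0],[0,0,0,0]]' && python3 -m jog '[[0,0,0,0],[0,0,0,0],[0,0,0,0],[0,0,0,0],[0,0,0,0]]' 0 40 && python3 -c "
from h import *
go(.6251,.1434,.062,np.load('g.npy')[2])
im=read_camera('side');cv2.imwrite('pics/s2.png',cv2.resize(im[180:400,120:380,::-1],None,fx=2.7,fy=2.7,interpolation=cv2.INTER_CUBIC))"
```

```text
t: 2.25
eef_pos: [0.6247, 0.1442, 0.2162]
eef_rot: [0.937, -0.348, -0.001, 0.001]
force: [-0.8, -0.5, -0.7]
finger_gap: 0.0854
t: 2.75
eef_pos: [0.6261, 0.1438, 0.2194]
eef_rot: [0.937, -0.348, 0.001, -0.001]
force: [-0.3, -0.4, 6.7]
finger_gap: 0.035
t 2.75 turn -0.02 d mm after turn [-0.5  1.   2.4] d before turn [-0.5  1.   2.4] q6 0.39 gap 0.035 F [-0.3 -0.4  6.7]
```

View pics/s2.png

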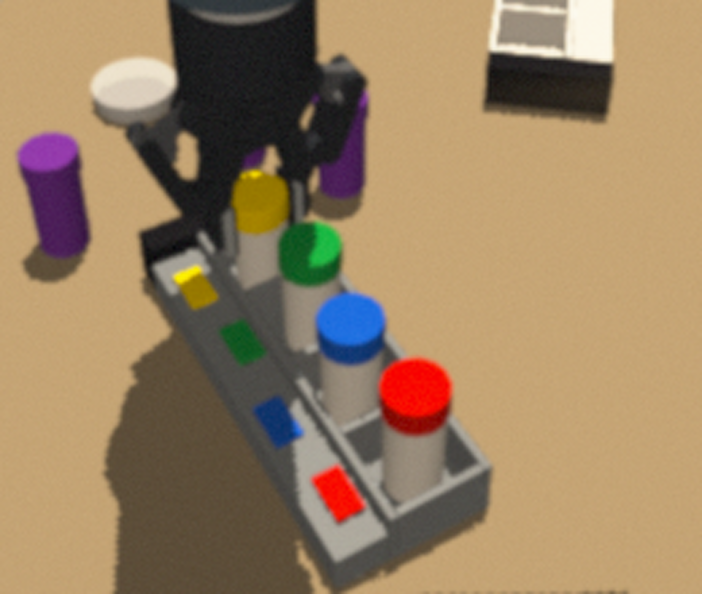

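Closed at 35 mm on the yellow cap. The pots stand on the 6 mm floor, so the cap tops are at 81 mm. I'll correct the XY values of the others for that. Lifting, then turning towards the white rack's yaw.

```bash
python3 -m jog '[[0,0,-0.01,0],[0,0,-0.03,0],[0,0,-0.04,0],[0,0,-0.03,4],[0,0,0,7],[0,0,0,7],[0,0,0,7],[0,0,0,7],[0,0,0,6.9]]' && python3 - <<'E'
from h import *
im=cv2.imread('pics/top0.png')[:,:,::-1].copy()
for c in('yellow','green','blue','red'):
    uv=[u for u,a in capc(im,c,(130,160,255,285)) if a>150][0]; print(c,back('top',uv,.081).round(4))
q=np.load('w.npy'); p=w(q,(0,-.0825,0))[0]
go(p[0],p[1],.17,q[2])
im=read_camera('side');cv2.imwrite('pics/s3.png',cv2.resize(im[100:400,120:420,::-1],None,fx=2,fy=2,interpolation=cv2.INTER_CUBIC))
E
```

```text
t: 3.7
eef_pos: [0.6255, 0.1437, 0.3279]
eef_rot: [0.766, -0.643, -0.0, 0.0]
force: [0.2, -0.3, -0.8]
finger_gap: 0.0351
yellow [0.6237 0.1426 0.081 ]
green [0.5824 0.1717 0.081 ]
blue [0.5423 0.2146 0.081 ]
red [0.4977 0.2443 0.081 ]
t 3.7 turn -0.38 d mm after turn [415.5 145.8   2.9] d before turn [416.4 143.1   2.9] q6 -0.29 gap 0.0351 F [ 0.2 -0.3 -0.8]
```

View pics/s3.png

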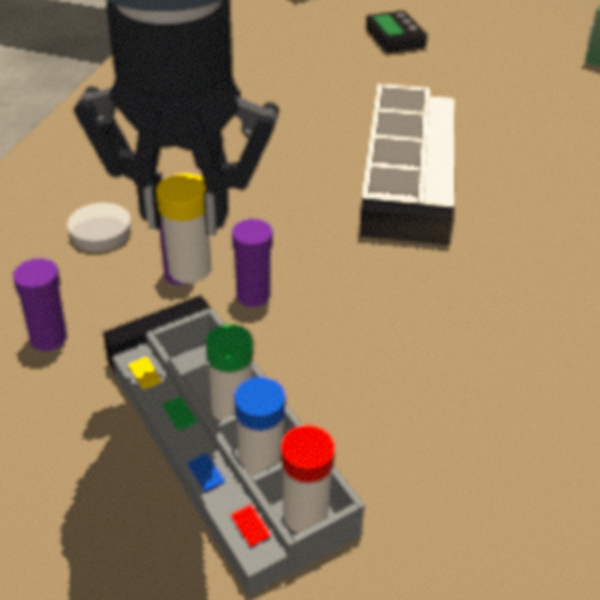

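Yellow is held at (185,225 in the crop), upright and clear of everything. Carrying it to place 4.

```bash
python3 -m jog '[[0.02,0.007,0,0],[0.045,0.0155,0,0],[0.045,0.0155,0,0],[0.045,0.0155,0,0],[0.045,0.0155,0,0],[0.045,0.0155,0,0],[0.045,0.0155,0,0],[0.045,0.0155,0,0],[0.045,0.0155,0,0],[0.025,0.008,0,0],[0.011,0.004,0,0],[0,0,0,0]]' && python3 - <<'E'
from h import *
q=np.load('w.npy'); p=w(q,(0,-.0825,0))[0]
go(p[0],p[1],.0655,q[2])
im=read_camera('side');cv2.imwrite('pics/s4.png',cv2.resize(im[50:250,230:430,::-1],None,fx=3,fy=3,interpolation=cv2.INTER_CUBIC))
E
```

```text
t: 4.95
eef_pos: [0.5585, -0.2927, 0.3276]
eef_rot: [0.767, -0.641, -0.0, 0.0]
force: [-0.3, 0.5, 0.1]
finger_gap: 0.035
t 4.95 turn -0.13 d mm after turn [ -1.7   1.2 107.1] d before turn [ -1.7   1.2 107.1] q6 0.41 gap 0.035 F [-0.3  0.5  0.1]
```

View pics/s4.png

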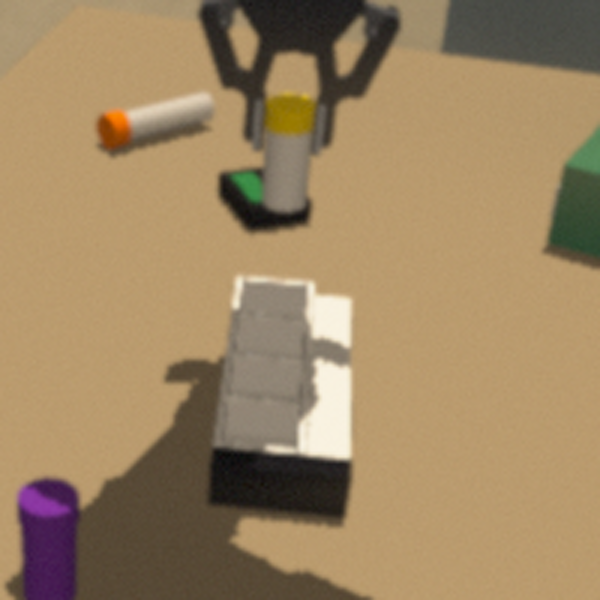

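Yellow hangs upright above the far compartment. Lowering.

```bash
python3 -m jog '[[-0.002,0.001,0.03,0],[0,0,0.035,0],[0,0,0.025,0],[0,0,0.012,0],[0,0,0.003,0],[0,0,0,0]]' && python3 - <<'E'
from h import *
q=np.load('w.npy'); p=w(q,(0,-.0825,0))[0]
go(p[0],p[1],.0644,q[2])
im=read_camera('side');cv2.imwrite('pics/s5.png',cv2.resize(im[50:250,230:430,::-1],None,fx=3,fy=3,interpolation=cv2.INTER_CUBIC))
E
```

```text
t: 5.6
eef_pos: [0.5585, -0.2889, 0.2236]
eef_rot: [0.768, -0.64, 0.001, -0.0]
force: [-0.6, 0.3, -0.4]
finger_gap: 0.035
t 5.6 turn -0.0 d mm after turn [2.  2.  4.2] d before turn [2.  2.  4.2] q6 0.41 gap 0.035 F [-0.6  0.3 -0.4]
```

View pics/s5.png

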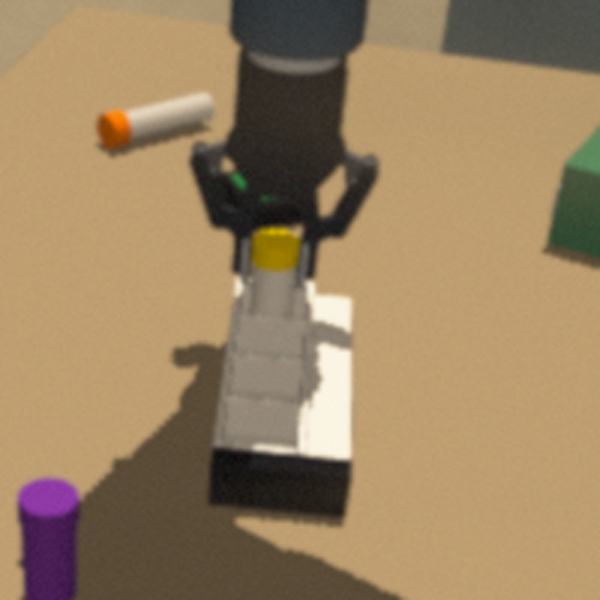

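The pot is inside the far compartment with no side force. Setting it down, releasing and rising.

```bash
python3 -m jog '[[0,0.001,0.002,0],[0.001,0.001,0.002,0],[0,0,0,0]]' && python3 -m jog '[[0,0,0,0],[0,0,0,0],[0,0,0,0],[0,0,0,0]]' 1 && python3 -m jog '[[0,0,-0.02,0],[0,0,-0.04,0],[0,0,-0.04,0],[0,0,-0.01,0],[0,0,0,0]]' && python3 - <<'E'
from h import *
go(.5824,.1717,.17,np.load('g.npy')[2])
im=read_camera('side');cv2.imwrite('pics/s6.png',cv2.resize(im[50:250,230:430,::-1],None,fx=3,fy=3,interpolation=cv2.INTER_CUBIC))
im=read_camera('top');cv2.imwrite('pics/t6.png',cv2.resize(im[160:290,130:450,::-1],None,fx=2.5,fy=2.5,interpolation=cv2.INTER_CUBIC))
for c in('green','blue','red'):
    print(c,[(back('top',u,.081).round(4),a) for u,a in capc(im,c,(130,160,255,285)) if a>120])
E
```

```text
t: 5.95
eef_pos: [0.5564, -0.2909, 0.2195]
eef_rot: [0.768, -0.641, 0.001, -0.0]
force: [0.9, -0.2, 1.5]
finger_gap: 0.0348
t: 6.35
eef_pos: [0.5562, -0.2907, 0.2186]
eef_rot: [0.768, -0.641, -0.0, 0.0]
force: [-0.2, -0.3, -0.4]
finger_gap: 0.0853
t: 6.85
eef_pos: [0.5566, -0.2908, 0.3312]
eef_rot: [0.768, -0.641, 0.002, -0.001]
force: [-0.1, -0.3, -0.7]
finger_gap: 0.0854
t 6.85 turn -38.94 d mm after turn [-282.4 -367.2    5.6] d before turn [-450.4 -108.1    5.6] q6 0.41 gap 0.0854 F [-0.1 -0.3 -0.7]
green [(array([0.5823, 0.1714, 0.081 ]), np.int32(197))]
blue [(array([0.5424, 0.2144, 0.081 ]), np.int32(228))]
red [(array([0.4977, 0.2444, 0.081 ]), np.int32(258))]
```

View pics/s6.png

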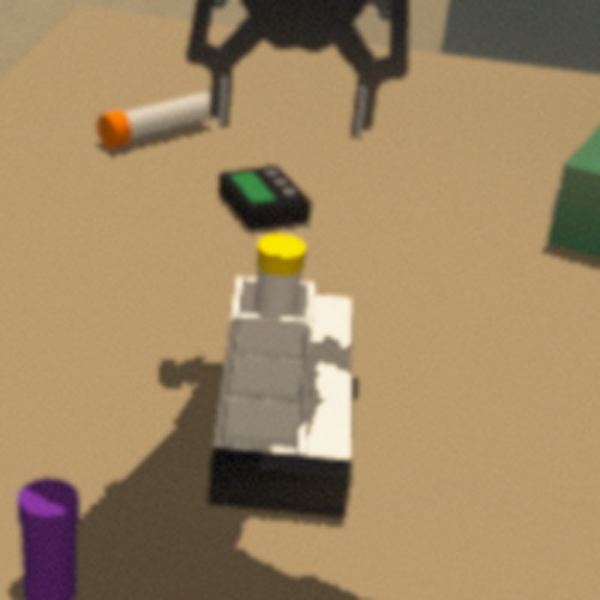

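View pics/t6.png

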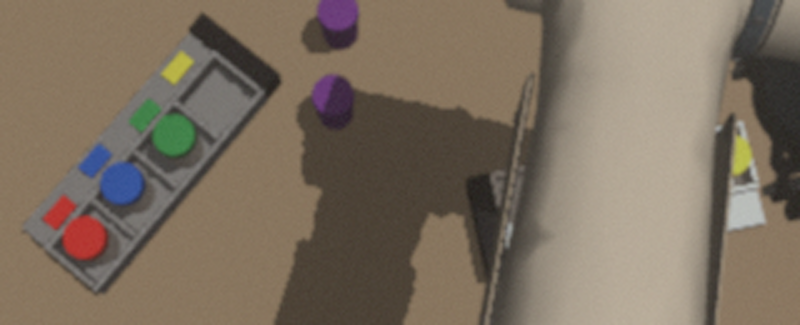

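Yellow stands in place 4. In the top view, green (173,135 in the crop), blue and red are undisturbed. Next is green, now the cap nearest the black end, at (199,214) in the full image.

```bash
python3 -m jog '[[-0.02,-0.005,0,0],[-0.045,-0.011,0,0],[-0.045,-0.011,0,0],[-0.045,-0.011,0,0],[-0.045,-0.011,0,0],[-0.045,-0.011,0,0],[-0.045,-0.011,0,0],[-0.045,-0.011,0,0],[-0.045,-0.011,0,0],[-0.045,-0.01,0,0],[-0.023,-0.005,0,0],[-0.002,0,0,0]]' && python3 -m jog '[[0,0,0,-7.8],[0,0,0,-7.8],[0,0,0.01,-7.8],[0,0,0.02,-7.8],[0,0,0.01,-7.7],[0,0,0,0]]' && python3 - <<'E'
from h import *
go(.5824,.1716,.062,np.load('g.npy')[2])
im=read_camera('side');cv2.imwrite('pics/s7.png',cv2.resize(im[180:400,120:380,::-1],None,fx=2.7,fy=2.7,interpolation=cv2.INTER_CUBIC))
E
```

```text
t: 8.15
eef_pos: [0.5815, 0.1743, 0.3261]
eef_rot: [0.769, -0.639, -0.001, 0.002]
force: [-0.9, -0.6, 0.1]
finger_gap: 0.0856
t: 8.75
eef_pos: [0.5811, 0.1703, 0.2855]
eef_rot: [0.937, -0.348, -0.002, 0.002]
force: [-0.2, 0.6, -0.5]
finger_gap: 0.0856
t 8.75 turn -0.03 d mm after turn [ 0.3 -2.2 68.5] d before turn [ 0.3 -2.2 68.5] q6 0.32 gap 0.0856 F [-0.2  0.6 -0.5]
```

View pics/s7.png

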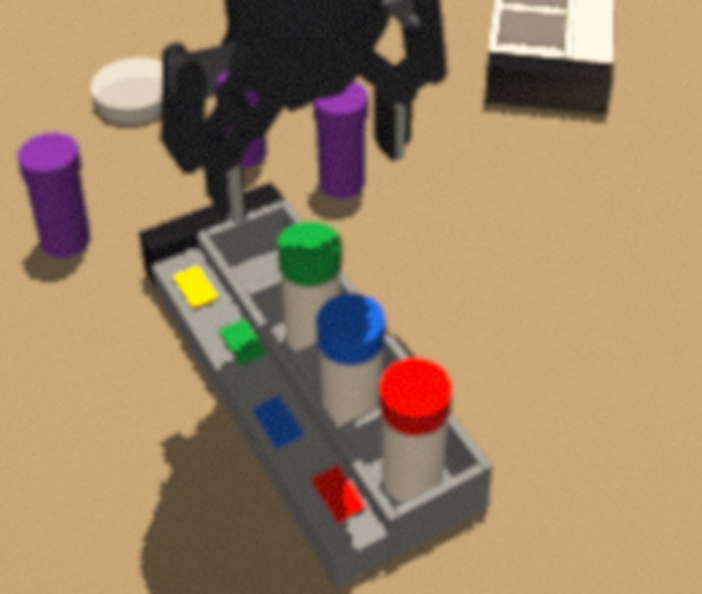

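The jaws straddle green (308,255 in the crop). Descending, closing and lifting.

```bash
python3 -m jog '[[0,-0.002,0.025,0],[0,0,0.027,0],[0,0,0.014,0],[0,0,0,0]]' && python3 -m jog '[[0,0,0,0],[0,0,0,0],[0,0,0,0],[0,0,0,0],[0,0,0,0]]' 0 40 && python3 -m jog '[[0,0,-0.01,0],[0,0,-0.03,0],[0,0,-0.04,0],[0,0,-0.03,4],[0,0,0,7],[0,0,0,7],[0,0,0,7],[0,0,0,7],[0,0,0,6.9],[0,0,0,0]]' && python3 - <<'E'
from h import *
q=np.load('w.npy'); p=w(q,(0,-.0275,0))[0]
go(p[0],p[1],.17,q[2])
im=read_camera('side');cv2.imwrite('pics/s8.png',cv2.resize(im[100:400,120:420,::-1],None,fx=2,fy=2,interpolation=cv2.INTER_CUBIC))
E
```

```text
t: 9.2
eef_pos: [0.5827, 0.1722, 0.2207]
eef_rot: [0.937, -0.35, -0.002, 0.002]
force: [0.2, -0.1, -0.9]
finger_gap: 0.0854
t: 9.7
eef_pos: [0.5836, 0.173, 0.2239]
eef_rot: [0.937, -0.348, 0.001, -0.001]
force: [-0.3, -1.1, 5.3]
finger_gap: 0.0347
t: 10.7
eef_pos: [0.5832, 0.1729, 0.3329]
eef_rot: [0.767, -0.641, -0.0, 0.0]
force: [0.1, -0.1, -1.1]
finger_gap: 0.0349
t 10.7 turn -0.15 d mm after turn [396.8 109.5   7.9] d before turn [397.1 108.4   7.9] q6 -0.37 gap 0.0349 F [ 0.1 -0.1 -1.1]
```

View pics/s8.png

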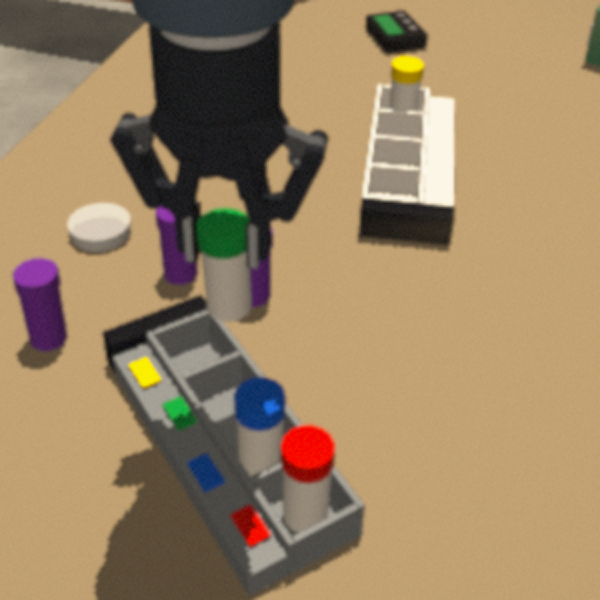

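Green is held upright at (225,265). Its seated TCP height was 0.224. Carrying it to place 3.

```bash
python3 -m jog '[[0.02,0.006,0,0],[0.044,0.012,0,0],[0.044,0.012,0,0],[0.044,0.012,0,0],[0.044,0.012,0,0],[0.044,0.012,0,0],[0.044,0.012,0,0],[0.044,0.012,0,0],[0.044,0.012,0,0],[0.02,0.005,0,0],[0.005,0.001,0,0],[0,0,0,0]]' && python3 - <<'E'
from h import *
q=np.load('w.npy'); p=w(q,(0,-.0275,0))[0]
go(p[0],p[1],.069,q[2])
E
```

```text
t: 11.95
eef_pos: [0.5475, -0.2379, 0.3326]
eef_rot: [0.768, -0.641, -0.0, 0.0]
force: [-0.6, 0.3, -0.8]
finger_gap: 0.0347
t 11.95 turn -0.09 d mm after turn [ -0.8   0.4 108.6] d before turn [ -0.8   0.4 108.6] q6 0.33 gap 0.0347 F [-0.6  0.3 -0.8]
```

```bash
python3 -m jog '[[-0.001,0,0.03,0],[0,0,0.035,0],[0,0,0.025,0],[0,0,0.012,0],[0,0,0.003,0],[0,0,0,0]]' && python3 - <<'E'
from h import *
q=np.load('w.npy'); p=w(q,(0,-.0275,0))[0]
go(p[0],p[1],.0689,q[2])
im=read_camera('side');cv2.imwrite('pics/s9.png',cv2.resize(im[50:250,230:430,::-1],None,fx=3,fy=3,interpolation=cv2.INTER_CUBIC))
E
```

```text
t: 12.55
eef_pos: [0.5484, -0.2356, 0.2285]
eef_rot: [0.768, -0.64, 0.001, -0.0]
force: [-0.6, 0.6, -0.9]
finger_gap: 0.035
t 12.55 turn -0.0 d mm after turn [1.3 1.6 4.6] d before turn [1.3 1.6 4.6] q6 0.32 gap 0.035 F [-0.6  0.6 -0.9]
```

View pics/s9.png

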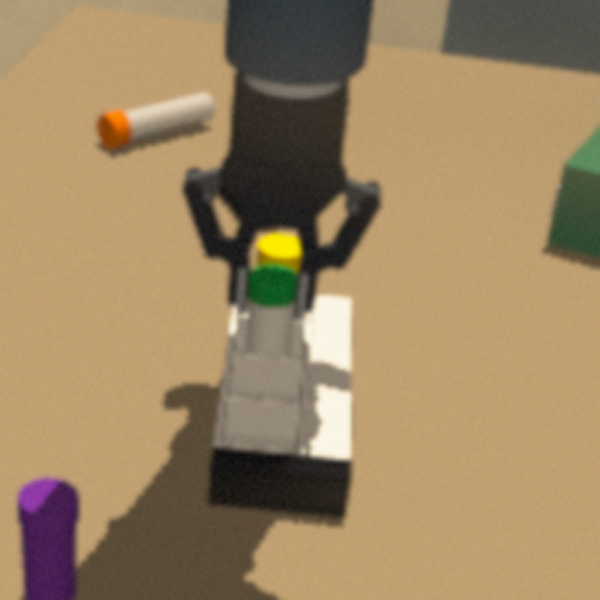

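Green is inside place 3, just in front of yellow. Setting it down and releasing.

```bash
python3 -m jog '[[0,0.001,0.002,0],[0.001,0,0.002,0],[0,0,0,0]]' && python3 -m jog '[[0,0,0,0],[0,0,0,0],[0,0,0,0],[0,0,0,0]]' 1 && python3 -m jog '[[0,0,-0.02,0],[0,0,-0.04,0],[0,0,-0.04,0],[0,0,-0.01,0],[0,0,0,0]]' && python3 - <<'E'
from h import *
go(.5424,.2145,.17,np.load('g.npy')[2])
im=read_camera('side');cv2.imwrite('pics/s10.png',cv2.resize(im[50:250,230:430,::-1],None,fx=3,fy=3,interpolation=cv2.INTER_CUBIC))
E
```

```text
t: 12.9
eef_pos: [0.5471, -0.2373, 0.224]
eef_rot: [0.768, -0.641, 0.0, -0.0]
force: [0.2, -0.4, -0.1]
finger_gap: 0.0347
t: 13.3
eef_pos: [0.5471, -0.2372, 0.2238]
eef_rot: [0.768, -0.641, 0.0, -0.0]
force: [0.6, 0.2, 0.1]
finger_gap: 0.085
t: 13.8
eef_pos: [0.5475, -0.2373, 0.3361]
eef_rot: [0.768, -0.641, 0.002, -0.001]
force: [-0.3, 0.5, 0.9]
finger_gap: 0.0854
t 13.8 turn -38.93 d mm after turn [-298.8 -338.9   10.6] d before turn [-445.4  -75.9   10.6] q6 0.33 gap 0.0854 F [-0.3  0.5  0.9]
```

View pics/s10.png

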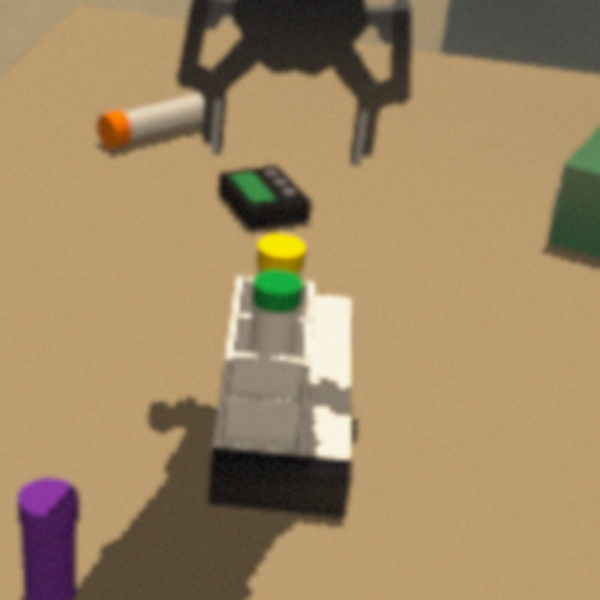

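Yellow and green both stand upright in places 4 and 3. Next is blue, at (178,233) in the full image.

```bash
python3 -m jog '[[-0.02,-0.004,0,0],[-0.045,-0.008,0,0],[-0.045,-0.008,0,0],[-0.045,-0.008,0,0],[-0.045,-0.008,0,0],[-0.045,-0.007,0,0],[-0.045,-0.007,0,0],[-0.045,-0.007,0,0],[-0.045,-0.007,0,0],[-0.045,-0.007,0,0],[-0.02,-0.005,0,0],[0,0,0,0]]' && python3 -m jog '[[0,0,0,-7.8],[0,0,0,-7.8],[0,0,0.01,-7.8],[0,0,0.02,-7.8],[0,0,0.015,-7.7],[0,0,0,0]]' && python3 - <<'E'
from h import *
go(.5424,.2145,.065,np.load('g.npy')[2])
im=read_camera('side');cv2.imwrite('pics/s11.png',cv2.resize(im[180:400,120:380,::-1],None,fx=2.7,fy=2.7,interpolation=cv2.INTER_CUBIC))
E
```

```text
t: 15.05
eef_pos: [0.5418, 0.2167, 0.3314]
eef_rot: [0.769, -0.64, -0.001, 0.002]
force: [0.5, -0.3, 0.1]
finger_gap: 0.0855
t: 15.65
eef_pos: [0.5414, 0.2127, 0.2853]
eef_rot: [0.937, -0.349, -0.002, 0.003]
force: [-0.9, -0.5, 0.2]
finger_gap: 0.0853
t 15.65 turn -0.07 d mm after turn [-0.3 -2.5 65.3] d before turn [-0.3 -2.5 65.3] q6 0.22 gap 0.0853 F [-0.9 -0.5  0.2]
```

View pics/s11.png

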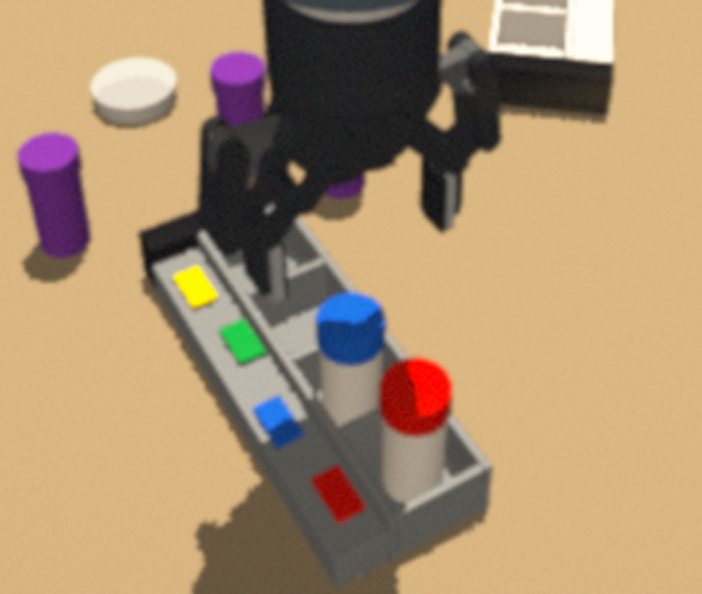

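The jaws straddle blue (350,330 in the crop). Grasping and lifting.

```bash
python3 -m jog '[[0,-0.002,0.025,0],[0,0,0.027,0],[0,0,0.014,0],[0,0,0,0]]' && python3 -m jog '[[0,0,0,0],[0,0,0,0],[0,0,0,0],[0,0,0,0],[0,0,0,0]]' 0 40 && python3 -m jog '[[0,0,-0.01,0],[0,0,-0.03,0],[0,0,-0.04,0],[0,0,-0.03,4],[0,0,0,7],[0,0,0,7],[0,0,0,7],[0,0,0,7],[0,0,0,6.9],[0,0,0,0]]' && python3 - <<'E'
from h import *
q=np.load('w.npy'); p=w(q,(0,.0275,0))[0]
go(p[0],p[1],.17,q[2])
im=read_camera('side');cv2.imwrite('pics/s12.png',cv2.resize(im[100:400,120:420,::-1],None,fx=2,fy=2,interpolation=cv2.INTER_CUBIC))
E
```

```text
t: 16.1
eef_pos: [0.5431, 0.215, 0.2211]
eef_rot: [0.937, -0.35, -0.001, 0.002]
force: [-0.5, -0.2, -0.5]
finger_gap: 0.0853
t: 16.6
eef_pos: [0.5439, 0.2158, 0.2239]
eef_rot: [0.937, -0.348, 0.001, -0.001]
force: [-1.0, -1.1, 5.7]
finger_gap: 0.0353
t: 17.6
eef_pos: [0.5434, 0.2158, 0.3328]
eef_rot: [0.767, -0.641, -0.0, 0.0]
force: [0.4, 0.3, -1.1]
finger_gap: 0.0348
t 17.6 turn -0.15 d mm after turn [391.1  78.1   7.8] d before turn [391.3  77.1   7.8] q6 -0.47 gap 0.0348 F [ 0.4  0.3 -1.1]
```

View pics/s12.png

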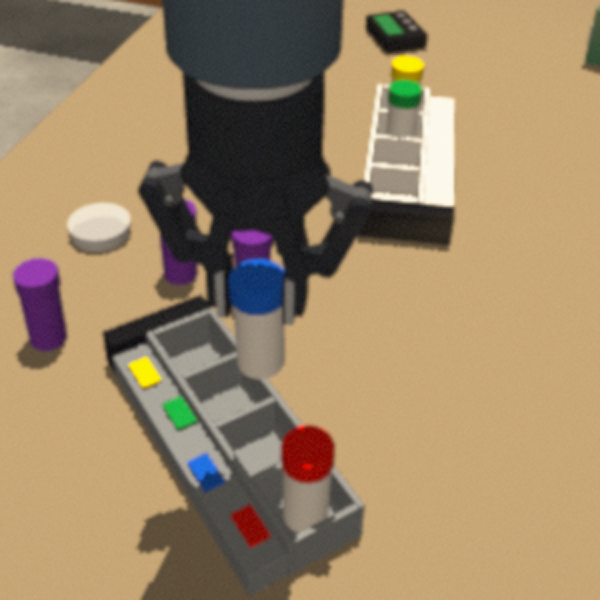

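Blue is held upright. Carrying it to place 2.

```bash
python3 -m jog '[[0.02,0.004,0,0],[0.044,0.009,0,0],[0.044,0.009,0,0],[0.044,0.009,0,0],[0.044,0.009,0,0],[0.044,0.009,0,0],[0.044,0.008,0,0],[0.044,0.008,0,0],[0.044,0.008,0,0],[0.015,0.003,0,0],[0.004,0.001,0,0],[0,0,0,0]]' && python3 - <<'E'
from h import *
q=np.load('w.npy'); p=w(q,(0,.0275,0))[0]
go(p[0],p[1],.069,q[2])
E
```

```text
t: 18.85
eef_pos: [0.5374, -0.183, 0.3326]
eef_rot: [0.768, -0.641, -0.0, -0.0]
force: [0.3, -0.1, 0.1]
finger_gap: 0.0348
t 18.85 turn -0.07 d mm after turn [1.000e-01 3.000e-01 1.086e+02] d before turn [1.000e-01 3.000e-01 1.086e+02] q6 0.23 gap 0.0348 F [ 0.3 -0.1  0.1]
```

```bash
python3 -m jog '[[0,0,0.03,0],[0,0,0.035,0],[0,0,0.025,0],[0,0,0.012,0],[0,0,0.003,0],[0,0,0,0]]' && python3 - <<'E'
from h import *
q=np.load('w.npy'); p=w(q,(0,.0275,0))[0]
go(p[0],p[1],.0689,q[2])
im=read_camera('side');cv2.imwrite('pics/s13.png',cv2.resize(im[50:250,230:430,::-1],None,fx=3,fy=3,interpolation=cv2.INTER_CUBIC))
E
```

```text
t: 19.45
eef_pos: [0.5383, -0.1822, 0.2285]
eef_rot: [0.768, -0.64, 0.001, -0.0]
force: [0.2, 0.6, -0.1]
finger_gap: 0.0347
t 19.45 turn 0.0 d mm after turn [0.7 1.3 4.6] d before turn [0.7 1.3 4.6] q6 0.23 gap 0.0347 F [ 0.2  0.6 -0.1]
```

View pics/s13.png

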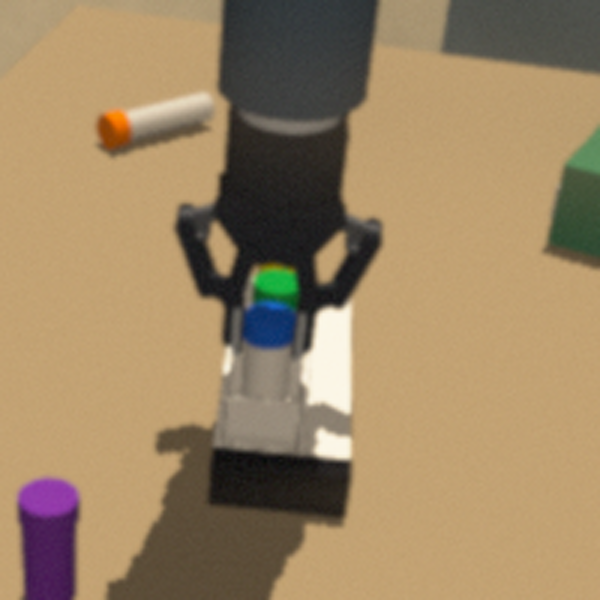

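Blue is in place 2 and clear of green. Setting it down and releasing.

```bash
python3 -m jog '[[0,0.001,0.002,0],[0,0,0.002,0],[0,0,0,0]]' && python3 -m jog '[[0,0,0,0],[0,0,0,0],[0,0,0,0],[0,0,0,0]]' 1 && python3 -m jog '[[0,0,-0.02,0],[0,0,-0.04,0],[0,0,-0.04,0],[0,0,-0.01,0],[0,0,0,0]]' && python3 - <<'E'
from h import *
go(.4977,.2444,.17,np.load('g.npy')[2])
im=read_camera('side');cv2.imwrite('pics/s14.png',cv2.resize(im[50:250,230:430,::-1],None,fx=3,fy=3,interpolation=cv2.INTER_CUBIC))
E
```

```text
t: 19.8
eef_pos: [0.5368, -0.1829, 0.224]
eef_rot: [0.768, -0.641, 0.0, -0.0]
force: [-0.6, -0.1, -0.1]
finger_gap: 0.0349
t: 20.2
eef_pos: [0.5368, -0.1829, 0.2238]
eef_rot: [0.768, -0.641, 0.0, -0.0]
force: [-0.1, -0.6, -0.6]
finger_gap: 0.085
t: 20.7
eef_pos: [0.5371, -0.183, 0.3359]
eef_rot: [0.768, -0.641, 0.002, -0.001]
force: [-0.3, 0.2, -0.4]
finger_gap: 0.0851
t 20.7 turn -38.94 d mm after turn [-308.9 -298.    10.4] d before turn [-427.6  -37.6   10.4] q6 0.23 gap 0.0851 F [-0.3  0.2 -0.4]
```

View pics/s14.png

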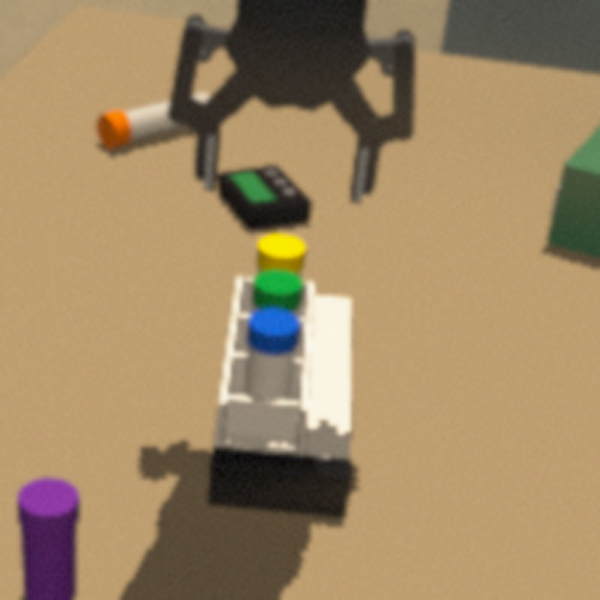

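Three pots now stand correctly. The last is red, at (164,255) in the full image.

```bash
python3 -m jog '[[-0.02,-0.002,0,0],[-0.043,-0.004,0,0],[-0.043,-0.004,0,0],[-0.043,-0.004,0,0],[-0.043,-0.004,0,0],[-0.043,-0.004,0,0],[-0.043,-0.004,0,0],[-0.043,-0.004,0,0],[-0.043,-0.003,0,0],[-0.043,-0.003,0,0],[-0.02,-0.002,0,0],[0,0,0,0]]' && python3 -m jog '[[0,0,0,-7.8],[0,0,0,-7.8],[0,0,0.01,-7.8],[0,0,0.02,-7.8],[0,0,0.015,-7.7],[0,0,0,0]]' && python3 - <<'E'
from h import *
go(.4977,.2444,.065,np.load('g.npy')[2])
im=read_camera('side');cv2.imwrite('pics/s15.png',cv2.resize(im[180:400,120:380,::-1],None,fx=2.7,fy=2.7,interpolation=cv2.INTER_CUBIC))
E
```

```text
t: 21.95
eef_pos: [0.4969, 0.2464, 0.3312]
eef_rot: [0.769, -0.64, -0.001, 0.002]
force: [0.3, -0.1, 0.4]
finger_gap: 0.0854
t: 22.55
eef_pos: [0.4968, 0.2426, 0.2851]
eef_rot: [0.937, -0.349, -0.002, 0.003]
force: [1.0, -0.6, -0.0]
finger_gap: 0.0853
t 22.55 turn -0.04 d mm after turn [-0.3 -2.4 65.1] d before turn [-0.3 -2.4 65.1] q6 0.12 gap 0.0853 F [ 1.  -0.6 -0. ]
```

View pics/s15.png

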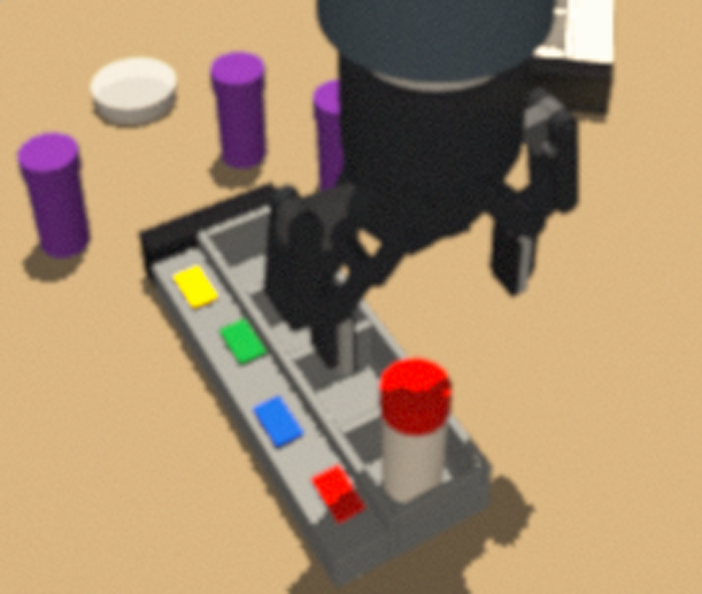

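The jaws straddle red (415,395 in the crop). Grasping and lifting.

```bash
python3 -m jog '[[0,-0.002,0.025,0],[0,0,0.027,0],[0,0,0.014,0],[0,0,0,0]]' && python3 -m jog '[[0,0,0,0],[0,0,0,0],[0,0,0,0],[0,0,0,0],[0,0,0,0]]' 0 40 && python3 -m jog '[[0,0,-0.01,0],[0,0,-0.03,0],[0,0,-0.04,0],[0,0,-0.03,4],[0,0,0,7],[0,0,0,7],[0,0,0,7],[0,0,0,7],[0,0,0,6.9],[0,0,0,0]]' && python3 - <<'E'
from h import *
q=np.load('w.npy'); p=w(q,(0,.0825,0))[0]
go(p[0],p[1],.17,q[2])
im=read_camera('side');cv2.imwrite('pics/s16.png',cv2.resize(im[100:400,120:420,::-1],None,fx=2,fy=2,interpolation=cv2.INTER_CUBIC))
E
```

```text
t: 23.0
eef_pos: [0.4986, 0.2448, 0.2211]
eef_rot: [0.937, -0.35, -0.001, 0.002]
force: [0.0, -0.9, -0.4]
finger_gap: 0.0853
t: 23.5
eef_pos: [0.4994, 0.2457, 0.2238]
eef_rot: [0.937, -0.348, 0.001, -0.001]
force: [-1.2, -1.2, 5.5]
finger_gap: 0.0349
t: 24.5
eef_pos: [0.4989, 0.2455, 0.333]
eef_rot: [0.767, -0.641, -0.0, -0.0]
force: [0.2, 0.8, -0.9]
finger_gap: 0.0349
t 24.5 turn -0.15 d mm after turn [373.4  39.7   7.9] d before turn [373.5  38.8   7.9] q6 -0.56 gap 0.0349 F [ 0.2  0.8 -0.9]
```

View pics/s16.png

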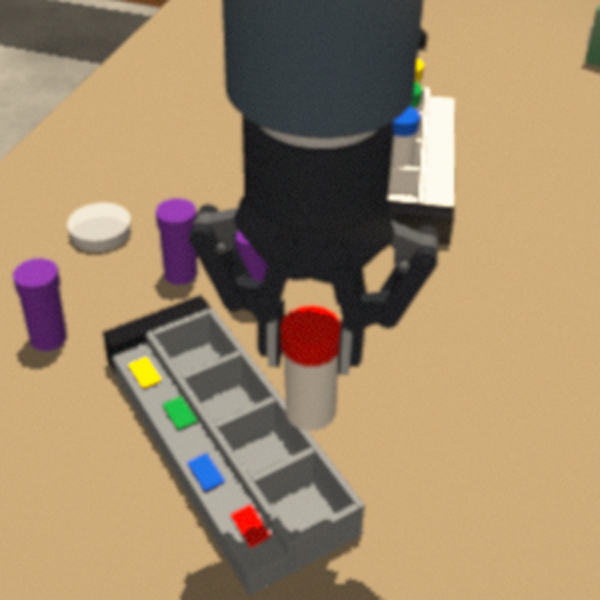

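Red is held upright and the grey rack is empty. Carrying red to place 1.

```bash
python3 -m jog '[[0.02,0.002,0,0],[0.042,0.005,0,0],[0.042,0.005,0,0],[0.042,0.004,0,0],[0.042,0.004,0,0],[0.042,0.004,0,0],[0.042,0.004,0,0],[0.042,0.004,0,0],[0.042,0.004,0,0],[0.014,0.002,0,0],[0.003,0.001,0,0],[0,0,0,0]]' && python3 - <<'E'
from h import *
q=np.load('w.npy'); p=w(q,(0,.0825,0))[0]
go(p[0],p[1],.069,q[2])
E
```

```text
t: 25.75
eef_pos: [0.5273, -0.1284, 0.3327]
eef_rot: [0.768, -0.64, -0.0, -0.0]
force: [0.9, -0.3, -1.0]
finger_gap: 0.0349
t 25.75 turn -0.04 d mm after turn [  0.6   0.2 108.7] d before turn [  0.6   0.2 108.7] q6 0.13 gap 0.0349 F [ 0.9 -0.3 -1. ]
```

```bash
python3 -m jog '[[0,0,0.03,0],[0,0,0.035,0],[0,0,0.025,0],[0,0,0.012,0],[0,0,0.003,0],[0,0,0,0]]' && python3 - <<'E'
from h import *
q=np.load('w.npy'); p=w(q,(0,.0825,0))[0]
go(p[0],p[1],.0689,q[2])
im=read_camera('side');cv2.imwrite('pics/s17.png',cv2.resize(im[50:250,230:430,::-1],None,fx=3,fy=3,interpolation=cv2.INTER_CUBIC))
E
```

```text
t: 26.35
eef_pos: [0.5279, -0.1279, 0.2284]
eef_rot: [0.768, -0.64, 0.0, -0.0]
force: [1.2, 0.1, -0.3]
finger_gap: 0.035
t 26.35 turn 0.0 d mm after turn [0.9 0.9 4.5] d before turn [0.9 0.9 4.5] q6 0.13 gap 0.035 F [ 1.2  0.1 -0.3]
```

View pics/s17.png

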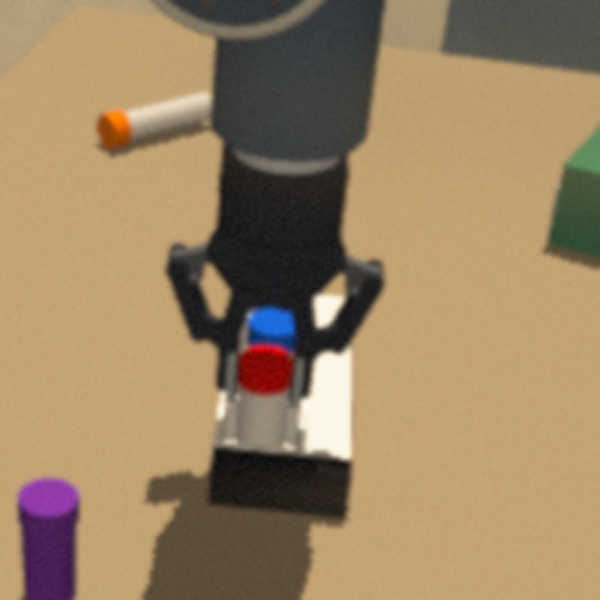

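Red is in place 1. Setting it down, releasing, rising, then backing off so the top camera can see the white rack.

```bash
python3 -m jog '[[0,0.001,0.002,0],[0.001,0,0.002,0],[0,0,0,0]]' && python3 -m jog '[[0,0,0,0],[0,0,0,0],[0,0,0,0],[0,0,0,0]]' 1 && python3 -m jog '[[0,0,-0.02,0],[0,0,-0.04,0],[0,0,-0.04,0],[0,0,-0.02,0],[-0.04,-0.02,0,0],[-0.04,-0.02,0,0],[-0.04,-0.02,0,0],[-0.04,-0.02,0,0],[-0.04,-0.02,0,0],[-0.04,-0.02,0,0],[0,0,0,0],[0,0,0,0]]' && python3 - <<'E'
from h import *
im=read_camera('side');cv2.imwrite('pics/s18.png',cv2.resize(im[50:250,230:430,::-1],None,fx=3,fy=3,interpolation=cv2.INTER_CUBIC))
im=read_camera('top');cv2.imwrite('pics/t18.png',cv2.resize(im[180:290,290:450,::-1],None,fx=5,fy=5,interpolation=cv2.INTER_CUBIC))
q=np.load('w.npy');c,s=np.cos(q[2]),np.sin(q[2])
for k in('red','blue','green','yellow'):
    for u,a in capc(im,k,(310,200,445,280)):
        p=back('top',u,.081)-[q[0],q[1],0];print(k,u,a,(1e3*np.array([c*p[0]+s*p[1],-s*p[0]+c*p[1]])).round(1))
print(read_state()['force'])
E
```

```text
t: 26.7
eef_pos: [0.5266, -0.1297, 0.224]
eef_rot: [0.768, -0.641, 0.0, -0.0]
force: [-0.1, -0.4, 0.2]
finger_gap: 0.0348
t: 27.1
eef_pos: [0.5266, -0.1296, 0.2237]
eef_rot: [0.768, -0.641, 0.0, -0.0]
force: [0.1, 1.1, 0.2]
finger_gap: 0.0851
t: 28.3
eef_pos: [0.6018, 0.1291, 0.3431]
eef_rot: [0.768, -0.64, -0.0, 0.0]
force: [0.0, 0.4, -0.5]
finger_gap: 0.0851
red (np.float64(344.55), np.float64(237.52)) 244 [-2.6 82.7]
blue (np.float64(370.16), np.float64(232.05)) 219 [-2.3 28.4]
green (np.float64(396.14), np.float64(226.81)) 175 [ -2.6 -26.7]
yellow (np.float64(421.29), np.float64(221.64)) 236 [ -2.7 -80.2]
[-0.78463822  0.20514838 -0.00728241]
```

View pics/s18.png

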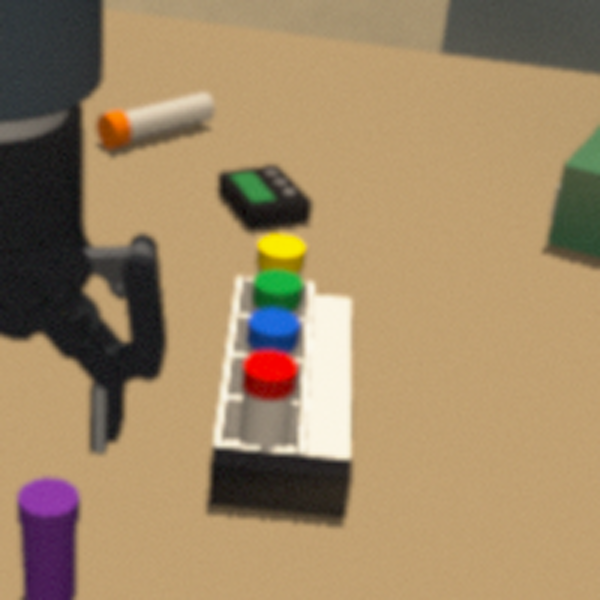

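View pics/t18.png

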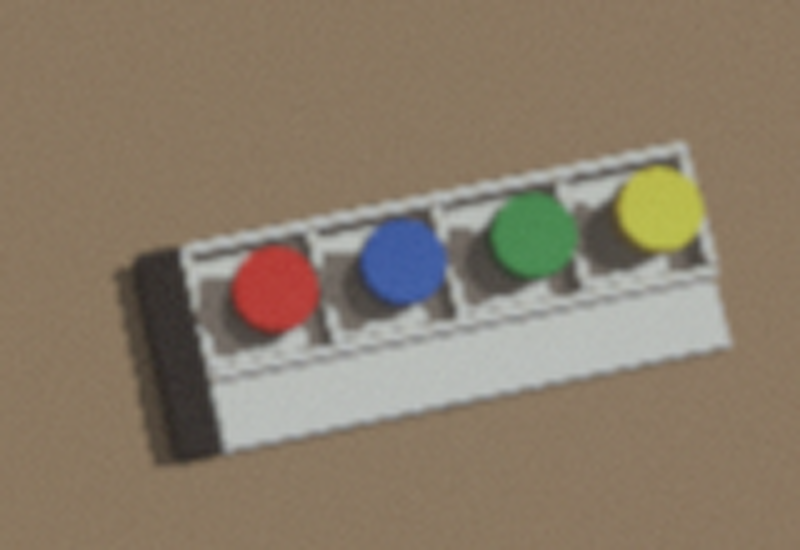

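All four stand upright in order red, blue, green, yellow from the black end, and each is within 3 mm of its compartment centre. The gripper is open and clear of everything, so I'm handing in.

```bash
python3 -c "
from bench import *
print(close_job())"
```

```text
the job is handed in; nothing more can be done
None
```

I moved all four pots to the white rack in mirrored order and handed the job in at about 28 s. From the white rack's black end the places now hold red, blue, green and yellow.

- **Position:** in the last top view each pot is within about 3 mm of its compartment centre, both along and across the row (13 mm is allowed). All four show the same offset of about -2.5 mm across the row, which is probably calibration or fit error.
- **Standing:** the last side view shows all four upright. Pot height was not measured. Each pot was let go with the arm at the same height it had when gripping it in the grey rack, within about 1 mm.
- **Gripper:** it was open and clear of everything before hand-in. The highest force I read was about 7 N, while closing on a pot.
- **Look-alikes:** I did not touch the purple pots.

No check failed. The only slip was that I first located the caps 6 mm too low, because I had left out the rack floor. I corrected this after the first grasp, and it did no harm.

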